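# Gauge a bead mandrel in the optical ring

## Task

At the bead shop's counter, zero the bench gauge by squeezing the trigger on its grip fully home against the grip and letting it spring back while the ring is still empty. Then take the bead mandrel with the long straight handle from the rack and lower it upright through the middle of the gauge's ring, without ever touching the gauge with it, until its tip stands about 30 mm out below the ring head. Finish still holding it there, centred, upright and still; leave the two ball-handled mandrels, the jar and the tray where they are.

Things in the scene. Friction and masses are not known exactly. Their poses are not given: they have to be found in the camera images.
- gauge: bench gauge fixed to the counter: grey base plate 110 x 290 x 14 mm (x, y, z), origin under its centre, z up. At its -y end an aluminium ring head with a vertical bore, carried by a grey column 40 x 22 mm on the head's +y side (y = -55 to -33 mm). At its +y end an upright black grip with a steel trigger on its +y side. Between them a low tilted screen, below z = 52 mm
- bore_mouth (a point): centre of the bore's upper mouth, on the head's top face, at (0, -85, 106) mm in the gauge's frame. The bore is 26 mm wide and runs straight down 26 mm to the head's underside (z = 80 mm), open below, 66 mm of free height down to the base plate. The head is a block 70 x 76 x 26 mm around it
- grip_top (a point): centre of the flat top of the rigid upright grip, at (0, 85, 142) mm in the gauge's frame. The grip is 34 mm (x) by 26 mm (y); its back face is at y = 72 mm, 13 mm on the -y side of this point; the trigger is on the +y side
- trigger (a joint): hinge angle of the sprung trigger (rad): 0 released, 0.22 squeezed fully home (stop). Its hinge line runs along the gauge's x through y = 105, z = 56 mm, at its lower end. Squeeze trigger and grip together from above, about 110 mm above the counter: only the trigger side moves, about 13 mm. About 7 N there brings it home; it springs back when let go
- trigger_tip (a point): centre of the trigger's free upper end (moves with it). The trigger is a flat steel bar 14 mm wide (gauge x), 8 mm thick, 76 mm long. Released, it leans 0.22 rad away from the grip, top outer edge at y = 126 mm in the gauge's frame (54 mm over grip and trigger); home, it is upright, outer face at y = 109 mm (37 mm over both)
- rack: white laminate rack fixed to the counter, 80 x 260 mm, origin under its centre, y along its length. Its top plate, 60 mm wide and 12 mm thick, top at z = 125 mm, has three 14 mm holes at y = -80, 0 and 80 mm in which three mandrels hang upright by their collars, each in any hole
- mandrel: the mandrel to gauge, 70 to 140 g: a steel rod 8 mm thick reaching 100 mm down from a steel collar 30 mm wide and 6 mm high; above the collar a straight round wooden handle 22 mm thick, 56 mm long (top 62 mm above the origin). Origin on the axis at the collar's underside, z up along the rod; at first the collar rests on the rack's plate
- mandrel_tip (a point): the lower end of the mandrel's rod, on its axis, 100 mm below the body's origin
- mandrel_mid (a point): a point on the rod's axis 56 mm above its tip (level with the bore's mouth when the tip stands 30 mm below the head)
- ball_a: another mandrel hanging in the rack, same rod and collar but with a round ball 26 mm wide as handle, 39 mm high above the origin; leave alone. Origin at the collar's underside
- ball_b: a second ball-handled mandrel, same as the other; leave alone
- jar: glass jar 64 mm wide, 85 mm high, standing beyond the work; leave alone. Origin under its centre
- tray: white sorting tray 90 x 120 x 30 mm beyond the work; leave alone. Origin under its centre
Things that resemble listed ones, but are neither listed nor needed, are in the scene too. Leave any green or yellow look-alike of the mandrel alone.

How it is judged:
By the outcome, as a careful person would: the job done as asked, in the order asked, and still so for the second after the job is handed in, while the arm keeps its last pose, push and grip.
It also fails if it takes over 61 s, if anything falls off the work surface, if the arm or the gripper's body presses on something with over 40 N, if the wrist force passes 120 N, or if a joint passes its speed limit or range.

## Robot

A 6-joint arm with a two-finger parallel gripper is mounted at the origin on the work surface. World frame = base frame: x ahead of the robot, y to its left, z up, the work surface at z = 0. Lengths are in m, angles in rad, forces in N, time in s.
With the tool pointing down it reaches from about 0.425 to 1.125 m from the base axis. Payload 14.9 kg.
Tool frame: the origin (TCP) lies midway between the tips of the shut fingers; the grasp point (between the pads) lies 19 mm behind it; z points along the fingers, y is the direction in which the jaws open and shut (so a half turn about z gives the same grasp; the last joint's range is limited). The gripper opens to 91 mm and grips with 3 to 60 N. Pads are 32 mm wide; open, the fingers measure 118 mm over their backs; the gripper's body (76 mm by 178 mm) begins 60 mm behind the grasp point.
Start: joints at [1.087, 0.379, 1.734, -0, 1.028, -0.033], TCP at [0.305, 0.63, 0.214] pointing down, gripper open.
Joint ranges: [-2.77, 2.77], [-0.74, 2.19], [0, 2.66], [-1.06, 4.2], [0.31, 2.87], [-3.08, 3.08]. Speed limits (rad/s): [1.89, 1.89, 2.39, 3.14, 3.14, 3.14].

## Interface

Orientations are given as a unit quaternion [w, x, y, z].
In Python, from bench import ctrl gives the robot as it stands. The module is installed in compiled form; this text tells all that it offers.
- The arm moves only by the shell command python3 -m crank 'ROWS'. ROWS is a JSON object of lists of equal length, an entry for each row: "travel": the shift along the tool's x, y, z scaled (see below), a list of three; "yaw": the turn about the tool's z scaled (see below); "claw": the opening, from 0 (shut) to 1 (fully open). A call has exactly 5 rows; each row is the pose to reach, as a shift and turn from the pose measured when the call began, along the tool's axes at that moment; what a row does not reach only later rows make up. The controller multiplies each number of a shift by 0.2 m and each number of a turn by pi/4 rad. A row lasts 1/12 s, in which the tool goes at most 41.7 mm and 7.16 degrees, less where a joint would pass 70% of its speed; a pose out of reach is approached as far as the arm can. A call with a number of a shift or a turn outside -1 to 1 is refused whole. A call with a gripper value outside its range is refused whole. The fingers move at their own pace and stop on an object; the grip force is fixed at half the most. Time passes only in rows, so rows that repeat a pose let the fingers close, or fill a call up. It gives the time, the measured TCP pose, the force and the opening at its end, in the units of the state.
- ctrl.read_state(): the state, without advancing time (a new reading comes with each control period).
- ctrl.camera(name): name is "side" or "top" or "wrist"; returns the picture (420x560x3 uint8, red, green, blue); there is no depth.
- ctrl.camera_info(name): a dict with "K" (3x3 intrinsics, pixels), "dist" ([k1, k2, p1, p2, k3] as OpenCV has them; the pictures are not rectified), "pose" (4x4, takes a point from camera to world coordinates); the wrist camera has in their place "T_tool_cam" (4x4, takes a point from camera to tool coordinates, whose origin is the TCP and whose axes are the flange's). Camera axes: x right, y up, looking along -z (the intrinsics and any distortion apply to the point x, -y, -z); pixel columns grow to the right and rows downward; lengths in m; the calibration is good to about 2 mm. A picture is of the moment at which its call begins: read the wrist's pose just before it. camera_info takes no time and is no camera call.
- ctrl.sign_off(): hands the job in, once; it reports no verdict.
The state is a dict: "time": time; "joint_positions": joint angles; "joint_velocities": joint speeds; "effort": joint torques, N m; "tool_pos": TCP position; "tool_rot": TCP orientation; "wrist_force": force on the tool from outside, world axes, zero at the start; "wrist_torque": the same for the moment, N m; "gripper_width": finger opening in m.
Only numpy, scipy, OpenCV 4.12 (cv2) and the standard library are available. Lean on these libraries where they do the work, as an engineer would, in place of code of your own. Each camera call takes 0.05 s, during which the arm holds its last target.

## Working session

There is one attempt and no reset: what is moved stays moved. The work goes in short steps, Python scripts to look and compute and a shell command to move; the robot and the scene stay as the last step left them, time stands still between calls to the robot, and variables do not carry over. Pictures are saved under pics/ and viewed, and the job is handed in when it is done.

```bash
mkdir -p pics; ls
python3 - <<'E'
from bench import ctrl
import cv2,json
s=ctrl.read_state();print(s)
for n in("side","top","wrist"):
    cv2.imwrite(f"pics/{n}0.png",ctrl.camera(n)[:,:,::-1]);print(n,ctrl.camera_info(n))
E
```

```text
pics
{'time': 0.0, 'joint_positions': array([ 1.08671344e+00,  3.79401723e-01,  1.73478919e+00,  1.28511526e-07,
        1.02851854e+00, -3.33327922e-02]), 'joint_velocities': array([ 0.00102519, -0.00121659, -0.00060754,  0.00112901,  0.00038561,
        0.00053968]), 'effort': array([ 2.66395131e-03, -7.63726330e+01, -4.34372807e+01,  6.51559141e-02,
        4.23372549e-02, -1.02797542e-04]), 'tool_pos': array([0.30478462, 0.62971112, 0.21328888]), 'tool_rot': array([-1.42908859e-04,  2.23471938e-01,  9.74710204e-01, -5.39800495e-04]), 'wrist_force': array([-0.59337574,  0.33520476, -0.14127984]), 'wrist_torque': array([-0.01652179, -0.02542258,  0.02228865]), 'gripper_width': 0.09052715548859563}
side {'K': array([[478.69919136,   0.        , 289.88076488],
       [  0.        , 478.69919136, 197.69371776],
       [  0.        ,   0.        ,   1.        ]]), 'dist': array([0.04246456, 0.        , 0.        , 0.        , 0.        ]), 'pose': array([[ 0.69126821,  0.40353897, -0.59942019, -0.01723064],
       [-0.72243542,  0.36834461, -0.58515752, -0.60564081],
       [-0.0153406
[... 511 characters left out ...]
3164,  0.97500282,  1.06109714],
       [ 0.        ,  0.        ,  0.        ,  1.        ]])}
wrist {'K': array([[321.16658219,   0.        , 277.67555288],
       [  0.        , 321.16658219, 210.26722504],
       [  0.        ,   0.        ,   1.        ]]), 'dist': array([-0.03836155,  0.        ,  0.        ,  0.        ,  0.        ]), 'T_tool_cam': array([[ 9.59049279e-04,  9.63174569e-01,  2.68875118e-01,
         7.56326750e-02],
       [ 9.99999535e-01, -9.51596482e-04, -1.58048469e-04,
        -3.53322105e-04],
       [ 1.03632350e-04,  2.68875145e-01, -9.63175034e-01,
        -1.69899320e-01],
       [ 0.00000000e+00,  0.00000000e+00,  0.00000000e+00,
         1.00000000e+00]])}
```

View pics/side0.png

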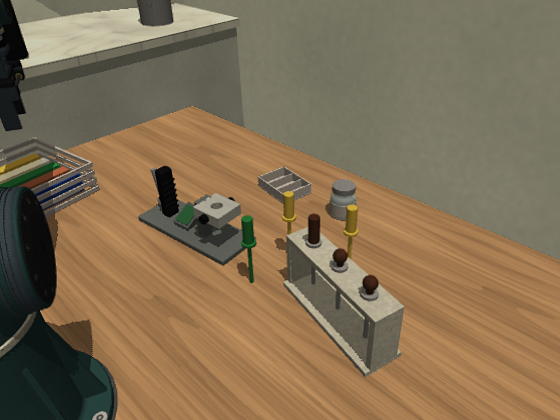

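View pics/top0.png

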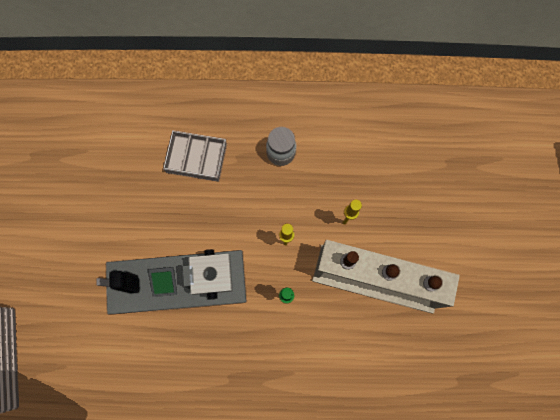

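View pics/wrist0.png

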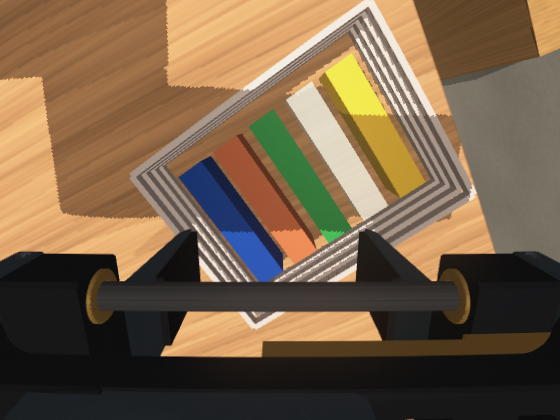

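The top view shows the gauge at pixels x 105–245, with the grip at its left end (120,281) and the bore at (210,274). The rack is at x 313–458. The straight-handled dark mandrel is in its left hole, at (350,259). Next I'll enlarge crops to measure.

```bash
cat > h.py <<'E'
import numpy as np,cv2
from bench import ctrl
from scipy.spatial.transform import Rotation as R
def Rq(q): return R.from_quat([q[1],q[2],q[3],q[0]]).as_matrix()
def campose(n,s=None):
    i=ctrl.camera_info(n)
    if n!="wrist": return i,np.array(i["pose"])
    T=np.eye(4);T[:3,:3]=Rq(s["tool_rot"]);T[:3,3]=s["tool_pos"]
    return i,T@i["T_tool_cam"]
def ray(n,uv,s=None):
    i,P=campose(n,s)
    p=cv2.undistortPoints(np.array([[uv]],float),i["K"],i["dist"])[0,0]
    d=P[:3,:3]@np.array([p[0],-p[1],-1]);return P[:3,3],d/np.linalg.norm(d)
def onz(n,uv,z,s=None):
    o,d=ray(n,uv,s);return o+d*(z-o[2])/d[2]
def tri(obs):
    A=np.zeros((3,3));b=np.zeros(3)
    for o,d in obs:
        M=np.eye(3)-np.outer(d,d);A+=M;b+=M@o
    return np.linalg.solve(A,b)
def proj(n,X,s=None):
    i,P=campose(n,s);X=np.atleast_2d(X)
    c=(X-P[:3,3])@P[:3,:3];c=c*[1,-1,-1]
    return cv2.projectPoints(c,np.zeros(3),np.zeros(3),i["K"],i["dist"])[0][:,0]
def crop(src,x0,y0,x1,y1,f,out):
    im=cv2.imread(src)[y0:y1,x0:x1];cv2.imwrite(out,cv2.resize(im,None,fx=f,fy=f,interpolation=cv2.INTER_CUBIC))
E
python3 - <<'E'
from h import *
crop("pics/top0.png",90,240,260,320,4,"pics/t_g.png")
crop("pics/top0.png",260,190,470,320,3.8,"pics/t_r.png")
crop("pics/side0.png",130,150,270,270,5,"pics/s_g.png")
crop("pics/side0.png",230,180,410,380,3,"pics/s_r.png")
E
```

```text
(no output)
```

View pics/t_g.png

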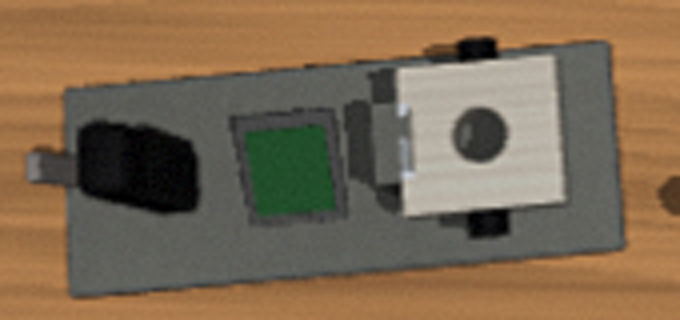

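View pics/t_r.png

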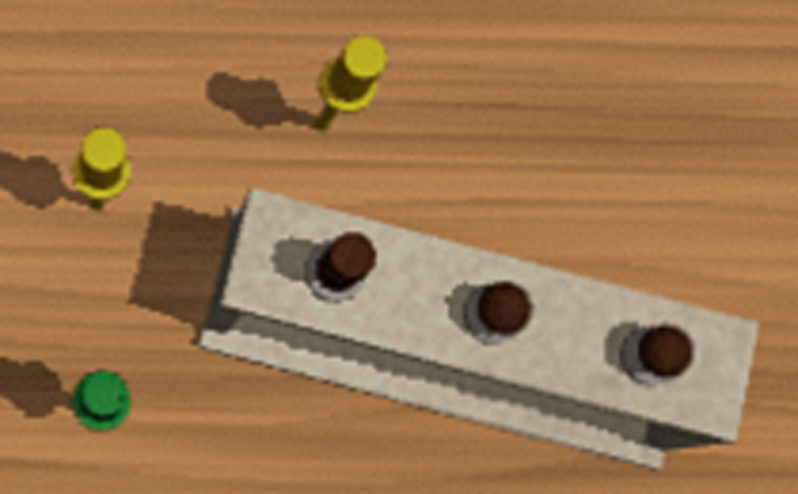

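View pics/s_g.png

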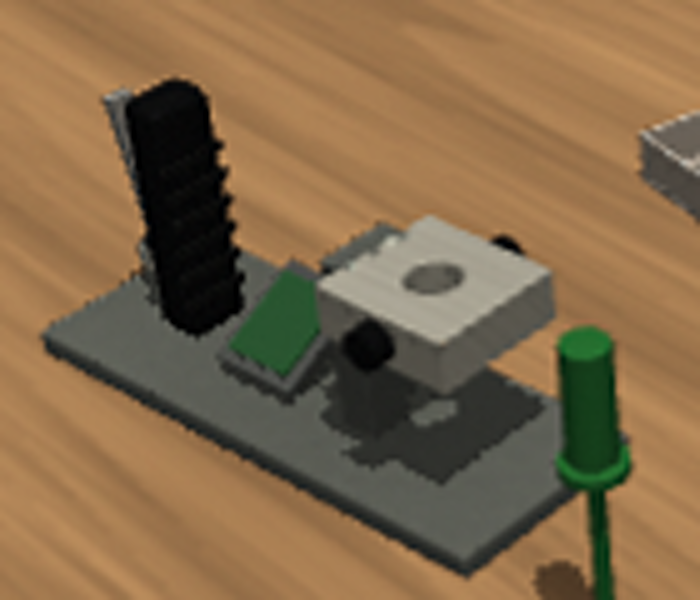

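View pics/s_r.png

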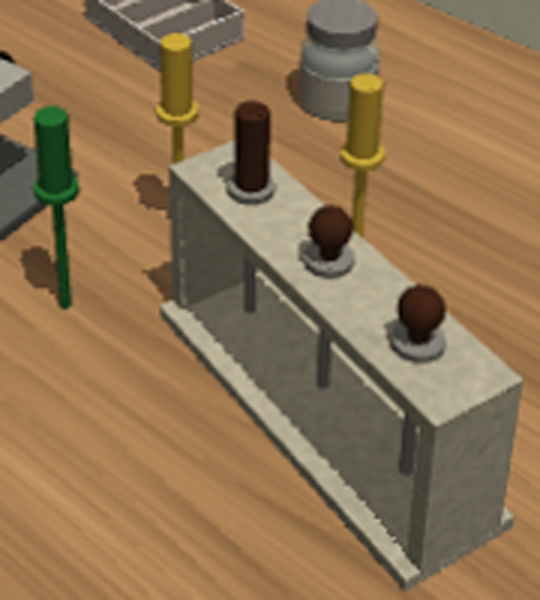

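```bash
cat > fit.py <<'E'
from h import *
from scipy.optimize import least_squares
t=lambda x,y:("top",(x/4+90,y/4+240)); s=lambda x,y:("side",(x/5+130,y/5+150))
tr=lambda x,y:("top",(x/3.8+260,y/3.8+190)); sr=lambda x,y:("side",(x/3+230,y/3+180))
G=[((55,145,14),t(65,88)),((55,-145,14),t(610,42)),((-55,-145,14),t(625,247)),((-55,145,14),t(72,297)),
((35,-47,106),t(397,69)),((35,-123,106),t(556,56)),((-35,-123,106),t(567,202)),((-35,-47,106),t(404,216)),((0,-85,106),t(480,134)),
((-55,145,14),s(47,333)),((-55,-145,14),s(468,560)),
((-35,-47,106),s(317,288)),((35,-47,106),s(432,215)),((35,-123,106),s(553,268)),((-35,-123,106),s(442,345)),((0,-85,106),s(434,279))]
Rk=[((30,130,125),tr(252,188)),((30,-130,125),tr(757,323)),((-30,-130,125),tr(737,440)),((-30,130,125),tr(223,305)),
((0,80,187),tr(353,253)),((0,80,187),sr(252,110)),((-30,130,125),sr(172,172)),((-30,-130,125),sr(436,418)),((30,-130,125),sr(520,382))]
def world(p,X):
    X=np.array(X)/1000.;c,n=np.cos(p[2]),np.sin(p[2])
    return X@np.array([[c,n,0],[-n,c,0],[0,0,1]])+[p[0],p[1],0]
def fit(obs,p0):
    def f(p): return np.concatenate([proj(n,world(p,X))[0]-uv for X,(n,uv) in obs])
    r=least_squares(f,p0,loss="soft_l1");return r.x,f(r.x).reshape(-1,2)
if __name__=="__main__":
    for o,p0 in((G,[.3,.2,0]),(Rk,[.3,-.2,0])):
        p,r=fit(o,p0);print(p);print(r.round(1).tolist())
        if o is G: print("bore",world(p,[0,-85,106]),"grip",world(p,[0,85,142]),"trig",world(p,[0,126,130]))
        else: print("m",world(p,[0,80,187]),tri([ray(*Rk[4][1]),ray(*Rk[5][1])]))
    for a,b in((("top",(287.5,232)),("side",(288.5,193))),(("top",(287,294)),("side",(247,218))),(("top",(355,206)),("side",(352,208)))):
        print(tri([ray(*a),ray(*b)]))
E
python3 fit.py
```

```text
[0.4841734  0.19968021 0.10824032]
[[-0.4, -0.2], [0.5, -0.7], [0.8, 0.8], [-0.9, 0.3], [0.4, 0.0], [0.3, -0.2], [0.2, -0.0], [0.7, 0.0], [0.6, 0.3], [-1.8, -1.3], [-0.5, -0.6], [-0.3, -1.1], [-0.3, -0.5], [0.2, -0.1], [-0.2, -0.5], [0.3, -0.8]]
bore [0.49335587 0.11517765 0.106     ] grip [0.47499093 0.28418277 0.142     ] trig [0.47056173 0.32494283 0.13      ]
[ 0.49894386 -0.2208146  -0.24895569]
[[-0.2, -0.1], [0.5, 0.1], [-0.3, 0.5], [-0.4, -0.2], [0.2, 0.4], [0.3, -0.7], [-1.0, -2.7], [0.0, 2.4], [1.2, -1.2]]
m [ 0.51865522 -0.14328098  0.187     ] [ 0.5192716  -0.14278762  0.1851176 ]
[ 0.56692433 -0.02934742  0.16411751]
[ 0.454871   -0.0292742   0.16100244]
[ 0.6182593  -0.15310584  0.15857957]
```

```bash
cat > to.py <<'E'
import sys
from h import *
from fit import *
def to(X,jaw=None):
    s=ctrl.read_state();M=Rq(s["tool_rot"]);d=M.T@(np.array(X)-s["tool_pos"])/0.2
    a=np.arctan2(M[1,1],M[0,1]);o=""
    if jaw is not None:
        e=(jaw-a+np.pi/2)%np.pi-np.pi/2; o=-e/(np.pi/4)
    print("t",round(s["time"],2),"pos",s["tool_pos"].round(4),"tilt",M[2].round(4),"jaw",round(a,4),"w",round(s["gripper_width"],4),"F",s["wrist_force"].round(1),"j6",s["joint_positions"].round(2))
    print("travel",d.round(3),"yaw",o)
E
python3 - <<'E'
from to import *
p,_=fit(G,[.3,.2,0]);t=world(p,[0,90.5,220]);print(t);to(t,np.pi/2+p[2])
E
```

```text
[0.47439677 0.28965058 0.22      ]
t 0.15 pos [0.3048 0.6298 0.2135] tilt [ 0.e+00 -8.e-04 -1.e+00] jaw 1.12 w 0.0914 F [0.6 0.8 0.6] j6 [ 1.09  0.38  1.73  0.    1.03 -0.03]
travel [-1.504 -1.161 -0.032] yaw -0.7117960719139823
```

```bash
python3 -m crank '{"travel":[[-0.15,-0.12,-0.02],[-0.3,-0.24,-0.03],[-0.45,-0.35,-0.03],[-0.6,-0.46,-0.03],[-0.75,-0.58,-0.03]],"yaw":[-0.1,-0.2,-0.3,-0.4,-0.5],"claw":[1,1,1,1,1]}'
python3 - <<'E'
from to import *
p,_=fit(G,[.3,.2,0]);t=world(p,[0,90.5,220]);to(t,np.pi/2+p[2])
E
```

```text
time: 0.57
tool_pos: [0.3898, 0.4586, 0.2194]
tool_rot: [-0.0, 0.027, 1.0, -0.0]
wrist_force: [0.7, 1.0, -0.4]
gripper_width: 0.0916
t 0.57 pos [0.3898 0.4586 0.2194] tilt [ 4.e-04 -8.e-04 -1.e+00] jaw 1.517 w 0.0916 F [ 0.7  1.  -0.4] j6 [ 0.83  0.22  1.93 -0.    0.99 -0.69]
travel [-0.468 -0.82  -0.002] yaw -0.20637388193650388
```

```bash
python3 -m crank '{"travel":[[-0.11,-0.2,0],[-0.22,-0.4,0],[-0.34,-0.6,0],[-0.45,-0.78,0],[-0.468,-0.82,0]],"yaw":[-0.07,-0.14,-0.21,-0.21,-0.21],"claw":[1,1,1,1,1]}'
python3 - <<'E'
from to import *
p,_=fit(G,[.3,.2,0]);t=world(p,[0,90.5,91]);to(t,np.pi/2+p[2])
s=ctrl.read_state();cv2.imwrite("pics/w1.png",ctrl.camera("wrist")[:,:,::-1])
for q in([0,85,142],[-17,98,142],[17,98,142],[17,72,142],[-17,72,142],[0,126,130],[-55,145,14],[55,145,14],[-35,-47,106],[35,-47,106],[0,-85,106]): print(q,proj("wrist",world(p,q),s).round(1))
E
```

```text
time: 0.98
tool_pos: [0.4755, 0.2867, 0.2195]
tool_rot: [-0.0, -0.055, 0.998, -0.001]
wrist_force: [0.9, 1.4, -0.2]
gripper_width: 0.0912
t 0.98 pos [0.4755 0.2867 0.2195] tilt [ 4.0e-04 -1.1e-03 -1.0e+00] jaw 1.6811 w 0.0912 F [ 0.9  1.4 -0.2] j6 [ 0.5   0.15  2.02 -0.    0.97 -1.18]
travel [0.003 0.016 0.643] yaw 0.0026695128545450785
[0, 85, 142] [[275.3 217.6]]
[-17, 98, 142] [[291.7 197. ]]
[17, 98, 142] [[291.1 237.5]]
[17, 72, 142] [[259.4 237.4]]
[-17, 72, 142] [[258.9 196.9]]
[0, 126, 130] [[324.1 213.6]]
[-55, 145, 14] [[328.6 139.3]]
[55, 145, 14] [[324.6 230.2]]
[-35, -47, 106] [[127.7 167.7]]
[35, -47, 106] [[136.6 241.3]]
[0, -85, 106] [[ 91.9 205.6]]
```

View pics/w1.png

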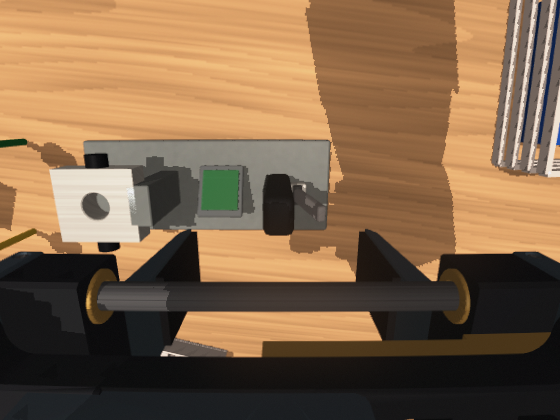

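The wrist view shows the grip top near (278,217), the trigger at (310,200) and the bore at (96,205). That is 2–4 px from what I predicted, so I'll descend over the grip with a 1 mm bias.

```bash
python3 -m crank '{"travel":[[0,0.01,0.12],[0,0.02,0.25],[0,0.02,0.38],[0,0.02,0.51],[0.003,0.02,0.64]],"yaw":[0,0,0,0,0],"claw":[1,1,1,1,1]}'
python3 - <<'E'
from to import *
p,_=fit(G,[.3,.2,0]);t=world(p,[0,91.5,91]);to(t,np.pi/2+p[2])
s=ctrl.read_state();cv2.imwrite("pics/w2.png",ctrl.camera("wrist")[:,:,::-1])
cv2.imwrite("pics/s2.png",ctrl.camera("side")[:,:,::-1]);crop("pics/s2.png",110,110,270,270,3.7,"pics/s2c.png")
E
```

```text
time: 1.45
tool_pos: [0.4752, 0.2887, 0.0903]
tool_rot: [-0.0, -0.054, 0.999, -0.001]
wrist_force: [1.2, 0.4, 0.3]
gripper_width: 0.0913
t 1.45 pos [0.4752 0.2887 0.0903] tilt [ 2.0e-04 -1.6e-03 -1.0e+00] jaw 1.6797 w 0.0913 F [1.2 0.4 0.3] j6 [ 0.5   0.34  2.07 -0.    0.73 -1.17]
travel [ 0.004  0.01  -0.003] yaw 0.0007851193079185715
```

View pics/w2.png

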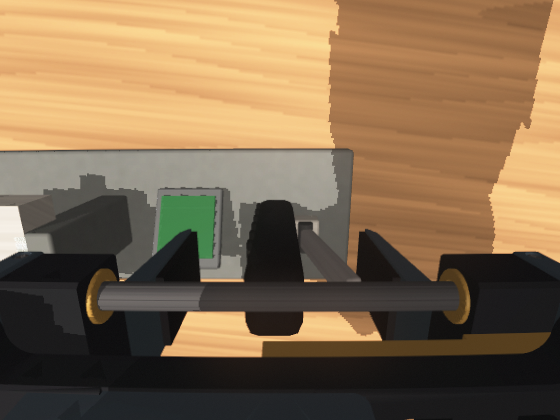

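View pics/s2c.png

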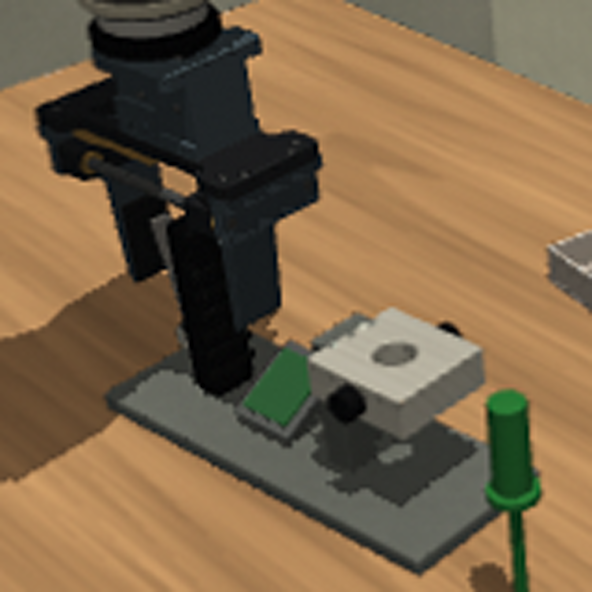

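Grip and trigger both sit between the open fingers. I'll shift 2 mm and squeeze, expecting a width of 37 mm at home.

```bash
python3 -m crank '{"travel":[[0.003,0.01,0],[0.003,0.01,0],[0.003,0.01,0],[0.003,0.01,0],[0.003,0.01,0]],"yaw":[0,0,0,0,0],"claw":[0.8,0.7,0.6,0.5,0.45]}'; python3 -m crank '{"travel":[[0,0,0],[0,0,0],[0,0,0],[0,0,0],[0,0,0]],"yaw":[0,0,0,0,0],"claw":[0.4,0.3,0.2,0.1,0]}'; python3 -m crank '{"travel":[[0,0,0],[0,0,0],[0,0,0],[0,0,0],[0,0,0]],"yaw":[0,0,0,0,0],"claw":[0,0,0,0,0]}'
```

```text
time: 1.97
tool_pos: [0.473, 0.2902, 0.0894]
tool_rot: [-0.002, -0.054, 0.999, -0.001]
wrist_force: [-1.1, 5.0, 1.2]
gripper_width: 0.0608
time: 2.38
tool_pos: [0.4735, 0.2919, 0.0901]
tool_rot: [-0.001, -0.054, 0.999, 0.0]
wrist_force: [-4.1, 19.9, 1.2]
gripper_width: 0.0363
time: 2.8
tool_pos: [0.4734, 0.292, 0.0901]
tool_rot: [-0.001, -0.054, 0.999, 0.0]
wrist_force: [-1.1, 5.8, -0.5]
gripper_width: 0.0363
```

Run:
```python
from to import *
cv2.imwrite("pics/w3.png",ctrl.camera("wrist")[:,:,::-1])
cv2.imwrite("pics/s3.png",ctrl.camera("side")[:,:,::-1]);crop("pics/s3.png",110,110,210,230,5,"pics/s3c.png")
crop("pics/w3.png",180,180,380,350,3.5,"pics/w3c.png")
```

```text
(no output)
```

View pics/w3c.png

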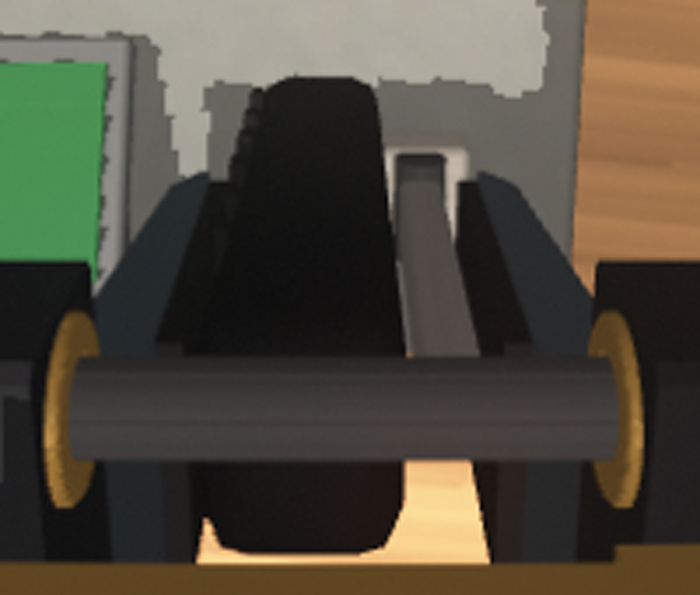

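View pics/s3c.png

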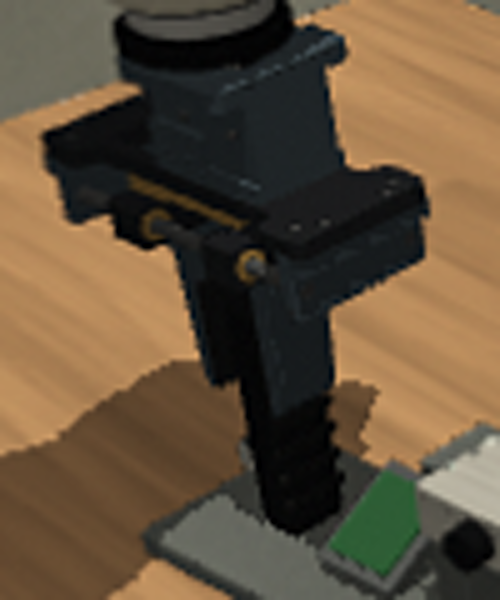

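The trigger is upright against the grip and the width is 36.3 mm, so it is home. The contact also puts the gauge about 2.3 mm further +y than my first fit. Releasing and lifting.

```bash
python3 -m crank '{"travel":[[0,0,0],[0,0,0],[0,0,0],[0,0,0],[0,0,0]],"yaw":[0,0,0,0,0],"claw":[0.3,0.5,0.7,0.9,1]}'; python3 -m crank '{"travel":[[0,0,0],[0,0,0],[0,0,0],[0,0,0],[0,0,0]],"yaw":[0,0,0,0,0],"claw":[1,1,1,1,1]}'
python3 - <<'E'
from to import *
cv2.imwrite("pics/w4.png",ctrl.camera("wrist")[:,:,::-1])
crop("pics/w4.png",150,180,410,350,3,"pics/w4c.png")
to([.5,.3,.22])
E
```

```text
time: 3.32
tool_pos: [0.4733, 0.2918, 0.09]
tool_rot: [-0.001, -0.054, 0.999, 0.0]
wrist_force: [-0.6, 2.5, -2.1]
gripper_width: 0.0605
time: 3.73
tool_pos: [0.4734, 0.2917, 0.09]
tool_rot: [-0.001, -0.054, 0.999, 0.0]
wrist_force: [0.5, 0.7, -0.7]
gripper_width: 0.0905
t 3.78 pos [0.4734 0.2918 0.09  ] tilt [ 2.2e-03  2.0e-04 -1.0e+00] jaw 1.6791 w 0.0911 F [-0.3 -0.1  0.2] j6 [ 0.51  0.34  2.07  0.    0.73 -1.17]
travel [-0.135  0.027 -0.65 ] yaw
```

View pics/w4c.png

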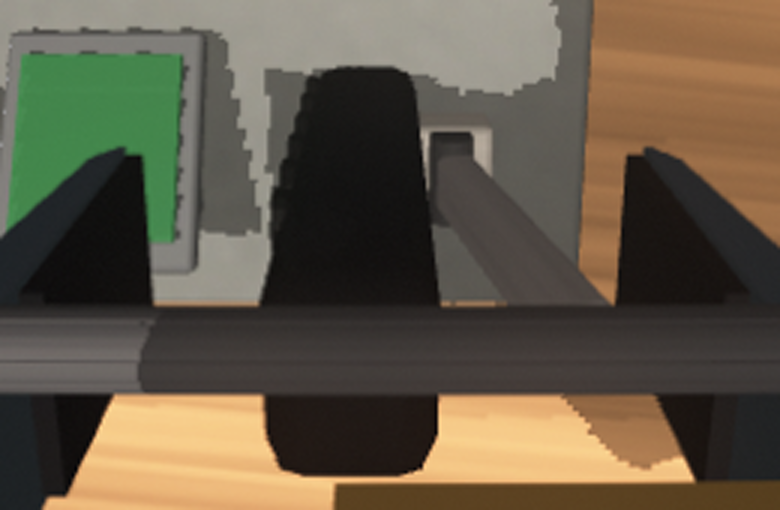

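The trigger has sprung back. Lifting now.

```bash
python3 -m crank '{"travel":[[0,0,-0.15],[0,0,-0.33],[0,0,-0.5],[0,0,-0.7],[0,0,-0.85]],"yaw":[0,0,0,0,0],"claw":[1,1,1,1,1]}'; python3 -m crank '{"travel":[[0,-0.15,0],[0,-0.33,0],[0,-0.5,0],[0,-0.7,0],[0,-0.85,0]],"yaw":[0,0,0,0,0],"claw":[1,1,1,1,1]}';python3 -m crank '{"travel":[[0,0,0],[0,0,0],[0,0,0],[0,0,0],[0,0,0]],"yaw":[0,0,0,0,0],"claw":[1,1,1,1,1]}';  python3 - <<'E'
from to import *
to([.5,.3,.22])
s=ctrl.read_state();np.save("s5.npy",s,allow_pickle=True)
cv2.imwrite("pics/w5.png",ctrl.camera("wrist")[:,:,::-1])
p,_=fit(G,[.3,.2,0])
for q in [(0,-85,106),(35,-47,106),(35,-123,106),(-35,-123,106),(-35,-47,106)]: print(q,proj("wrist",world(p,q),s).round(1))
E
```

```text
time: 4.2
tool_pos: [0.474, 0.2919, 0.2632]
tool_rot: [-0.0, -0.054, 0.999, 0.0]
wrist_force: [0.0, 0.3, 0.7]
gripper_width: 0.0914
time: 4.62
tool_pos: [0.4922, 0.1207, 0.2632]
tool_rot: [-0.0, -0.054, 0.999, 0.0]
wrist_force: [0.4, -0.2, -0.2]
gripper_width: 0.0912
time: 5.03
tool_pos: [0.4921, 0.1217, 0.2631]
tool_rot: [-0.0, -0.055, 0.998, 0.0]
wrist_force: [-0.5, 0.7, -0.7]
gripper_width: 0.0911
t 5.03 pos [0.4921 0.1217 0.2631] tilt [ 3.e-04  6.e-04 -1.e+00] jaw 1.6806 w 0.0911 F [-0.5  0.7 -0.7] j6 [ 0.2   0.01  2.09  0.    1.05 -1.48]
travel [-0.137  0.882  0.216] yaw 
(0, -85, 106) [[271.7 196.6]]
(35, -47, 106) [[307.1 228.4]]
(35, -123, 106) [[236.4 228.3]]
(-35, -123, 106) [[234.2 163. ]]
(-35, -47, 106) [[309.  163.2]]
```

View pics/w5.png

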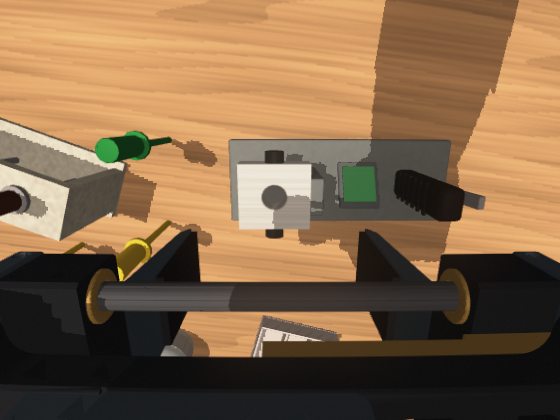

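Run:
```python
from to import *
crop("pics/w5.png",220,140,330,250,6,"pics/w5c.png")
```

```text
(no output)
```

View pics/w5c.png

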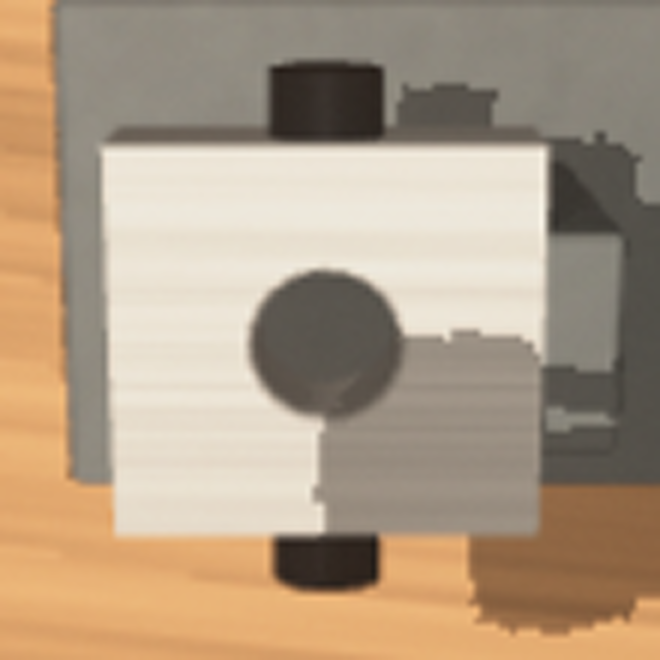

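Run:
```python
from to import *
s=np.load("s5.npy",allow_pickle=True).item()
for uv in [(274.2,197.2),(237,164.2),(311.7,164.2),(239.2,229.2),(310,229.2)]: print(onz("wrist",uv,.106,s))
M=Rq(s["tool_rot"])
print("bore rel tool", M.T@(onz("wrist",(274.2,197.2),.106,s)-s["tool_pos"]))
# mandrel at left (12,203) handle top
for uv in [(12,203)]: print(onz("wrist",uv,.187,s))
t=np.array([.5193,-.1430,.23]);print((M.T@(t-s["tool_pos"]))/.2)
```

```text
[0.49368765 0.11788214 0.106     ]
[0.46357446 0.07653322 0.106     ]
[0.45518299 0.15209605 0.106     ]
[0.53295685 0.08427192 0.106     ]
[0.52455025 0.15994844 0.106     ]
bore rel tool [-0.00122772 -0.00403709  0.1571181 ]
[ 0.50267771 -0.09466301  0.187     ]
[ 0.00974737 -1.33041484  0.16483793]
```

Wrist camera and contact agree on the bore at about (0.4937, 0.1177). On to the rack.

```bash
python3 -m crank '{"travel":[[0,-0.15,0],[0,-0.33,0],[0,-0.5,0],[0,-0.7,0],[0,-0.85,0]],"yaw":[0.15,0.3,0.45,0.6,0.75],"claw":[1,1,1,1,1]}';  python3 -m crank '{"travel":[[0,0,0],[0,0,0],[0,0,0],[0,0,0],[0,0,0]],"yaw":[0.15,0.3,0.45,0.6,0.75],"claw":[1,1,1,1,1]}';python3 -m crank '{"travel":[[0,0,0],[0,0,0],[0,0,0],[0,0,0],[0,0,0]],"yaw":[0.15,0.3,0.45,0.6,0.75],"claw":[1,1,1,1,1]}';  python3 - <<'E'
from to import *
to([.5193,-.143,.26],-.249)
E
```

```text
time: 5.5
tool_pos: [0.5109, -0.0489, 0.2631]
tool_rot: [-0.0, 0.24, 0.971, 0.0]
wrist_force: [-0.5, -0.4, -0.4]
gripper_width: 0.0911
time: 5.92
tool_pos: [0.511, -0.0483, 0.263]
tool_rot: [-0.0, 0.513, 0.858, 0.0]
wrist_force: [0.0, 0.5, 0.7]
gripper_width: 0.0912
time: 6.33
tool_pos: [0.5111, -0.0476, 0.2629]
tool_rot: [-0.0, 0.742, 0.671, -0.0]
wrist_force: [-0.7, -0.0, 0.3]
gripper_width: 0.0914
t 6.33 pos [ 0.5111 -0.0476  0.2629] tilt [ 3.e-04 -5.e-04 -1.e+00] jaw -0.101 w 0.0914 F [-0.7 -0.   0.3] j6 [-0.14  0.02  2.07  0.    1.05 -0.04]
travel [-0.47   0.089  0.015] yaw 0.18846888614648385
```

```bash
python3 -m crank '{"travel":[[-0.08,0.02,0],[-0.15,0.05,0],[-0.2,0.07,0],[-0.2,0.09,0],[-0.2,0.09,0]],"yaw":[0.1,0.19,0.19,0.19,0.19],"claw":[1,1,1,1,1]}';  python3 - <<'E'
from to import *
to([.5193,-.143,.26],-.249)
s=ctrl.read_state();np.save("s6.npy",s,allow_pickle=True)
cv2.imwrite("pics/w6.png",ctrl.camera("wrist")[:,:,::-1])
print(proj("wrist",[[.519,-.143,.187],[.519,-.143,.131]],s))
E
```

```text
time: 6.75
tool_pos: [0.5257, -0.0892, 0.2629]
tool_rot: [-0.0, 0.789, 0.614, -0.0]
wrist_force: [-1.2, 0.4, -0.1]
gripper_width: 0.0912
t 6.75 pos [ 0.5257 -0.0892  0.2629] tilt [ 4.e-04 -6.e-04 -1.e+00] jaw -0.2483 w 0.0912 F [-1.2  0.4 -0.1] j6 [-0.21  0.05  2.04  0.    1.05  0.04]
travel [-0.269  0.035  0.014] yaw 0.0008484966711896099
[[285.33978483 279.35313975]
 [284.12054802 253.12331834]]
```

View pics/w6.png

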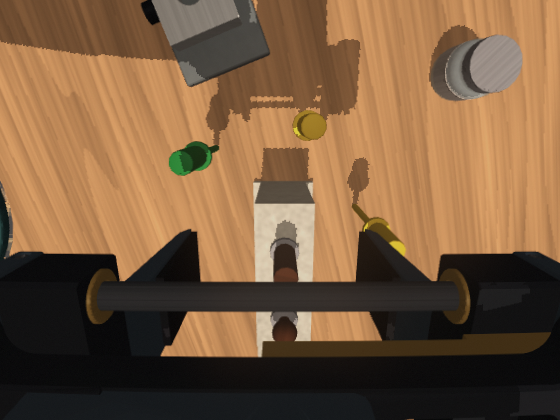

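Run:
```python
from to import *
crop("pics/w6.png",230,170,340,350,4,"pics/w6c.png")
```

```text
(no output)
```

View pics/w6c.png

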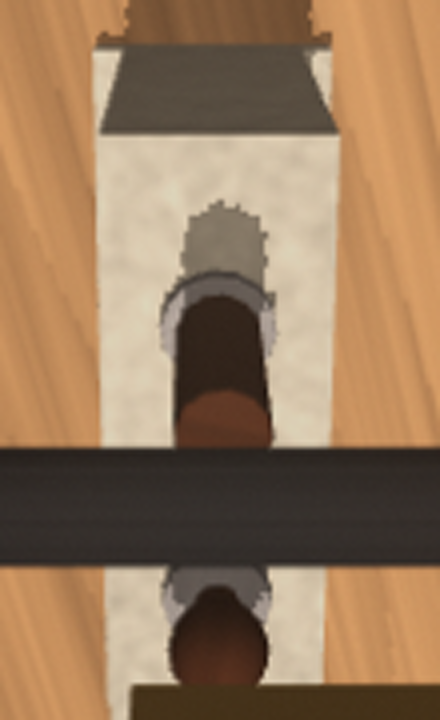

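Run:
```python
from to import *
s=np.load("s6.npy",allow_pickle=True).item()
for uv,z in [((284.7,251),.131),((286.1,277.8),.187),((285,203.2),.125)]: print(onz("wrist",uv,z,s))
p,_=fit(Rk,[.5,-.2,-.25]);print(world(p,[0,130,125]),world(p,[0,80,125]))
to([.5195,-.1418,.141],-.249)
```

```text
[ 0.52012414 -0.14089073  0.131     ]
[ 0.51997016 -0.14174352  0.187     ]
[ 0.53209536 -0.09401841  0.125     ]
[ 0.53097482 -0.09482246  0.125     ] [ 0.51865522 -0.14328098  0.125     ]
t 6.8 pos [ 0.5253 -0.0888  0.2628] tilt [ 4.e-04 -9.e-04 -1.e+00] jaw -0.2483 w 0.0913 F [-0.2  0.3  0.5] j6 [-0.21  0.05  2.04  0.    1.05  0.04]
travel [-0.264  0.038  0.609] yaw 0.0008467493027811257
```

```bash
python3 -m crank '{"travel":[[-0.1,0.02,0],[-0.2,0.04,0],[-0.263,0.038,0.03],[-0.263,0.038,0.1],[-0.263,0.038,0.2]],"yaw":[0,0,0,0,0],"claw":[1,1,1,1,1]}';  python3 - <<'E'
from to import *
to([.5197,-.1418,.142],-.249)
E
```

```text
time: 7.22
tool_pos: [0.52, -0.142, 0.2231]
tool_rot: [0.0, 0.789, 0.614, 0.001]
wrist_force: [0.2, -0.3, 0.0]
gripper_width: 0.0911
t 7.22 pos [ 0.52   -0.142   0.2231] tilt [ 3.0e-04  1.4e-03 -1.0e+00] jaw -0.2482 w 0.0911 F [ 0.2 -0.3  0. ] j6 [-0.31  0.11  2.05  0.    0.97 -0.06]
travel [ 0.001 -0.003  0.406] yaw 0.0009948935760362193
```

```bash
python3 -m crank '{"travel":[[0,0,0.1],[0,0,0.2],[0,0,0.3],[0.001,-0.002,0.4],[0.001,-0.002,0.406]],"yaw":[0,0,0,0,0],"claw":[1,1,1,1,1]}';  python3 - <<'E'
from to import *
to([.5197,-.1418,.142],-.249)
cv2.imwrite("pics/w7.png",ctrl.camera("wrist")[:,:,::-1])
cv2.imwrite("pics/s7.png",ctrl.camera("side")[:,:,::-1]);crop("pics/s7.png",230,130,410,310,3.3,"pics/s7c.png")
E
```

```text
time: 7.63
tool_pos: [0.5175, -0.1406, 0.1384]
tool_rot: [-0.002, 0.789, 0.615, -0.001]
wrist_force: [0.1, 0.5, -0.3]
gripper_width: 0.0914
t 7.63 pos [ 0.5175 -0.1406  0.1384] tilt [ 7.0e-04 -3.7e-03 -1.0e+00] jaw -0.2473 w 0.0914 F [ 0.1  0.5 -0.3] j6 [-0.31  0.23  2.1   0.    0.81 -0.06]
travel [-0.003  0.012 -0.018] yaw 0.002222239124760872
```

View pics/w7.png

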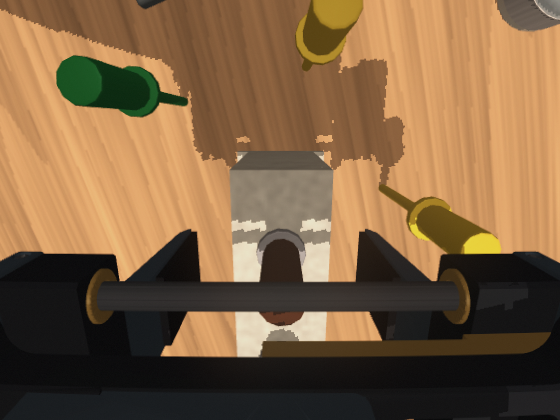

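View pics/s7c.png

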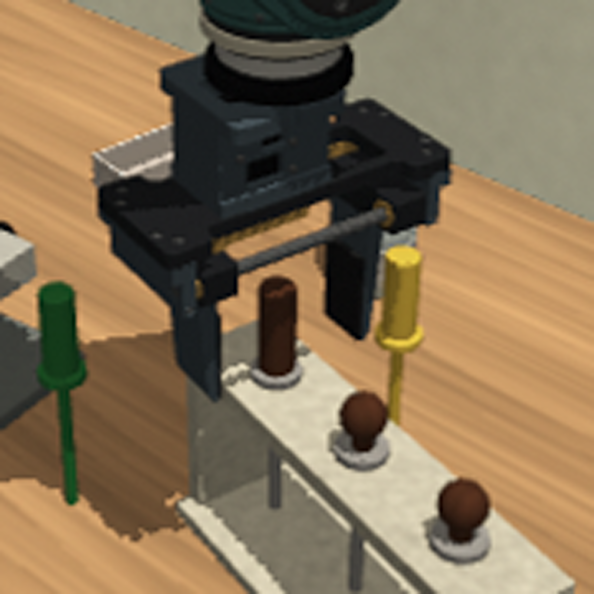

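The handle is between the fingers, centred at about column 281, and clear of the collar. Settle, then close.

```bash
python3 -m crank '{"travel":[[-0.002,0.01,-0.018],[-0.002,0.01,-0.018],[-0.002,0.01,-0.018],[-0.002,0.01,-0.018],[-0.002,0.01,-0.018]],"yaw":[0,0,0,0,0],"claw":[1,1,1,0.8,0.6]}';  python3 - <<'E'
from to import *
to([.5197,-.1418,.142],-.249)
E
python3 -m crank '{"travel":[[0,0,0],[0,0,0],[0,0,0],[0,0,0],[0,0,0]],"yaw":[0,0,0,0,0],"claw":[0.5,0.4,0.3,0.2,0.1]}'
python3 -m crank '{"travel":[[0,0,0],[0,0,0],[0,0,0],[0,0,0],[0,0,0]],"yaw":[0,0,0,0,0],"claw":[0,0,0,0,0]}'
python3 -m crank '{"travel":[[0,0,0],[0,0,0],[0,0,0],[0,0,0],[0,0,0]],"yaw":[0,0,0,0,0],"claw":[0,0,0,0,0]}';python3 - <<'E'
from to import *
to([.5197,-.1418,.142],-.249)
cv2.imwrite("pics/w8.png",ctrl.camera("wrist")[:,:,::-1])
E
```

```text
time: 8.15
tool_pos: [0.5213, -0.1422, 0.1456]
tool_rot: [0.0, 0.789, 0.614, 0.0]
wrist_force: [-0.3, -0.4, -0.3]
gripper_width: 0.0808
t 8.15 pos [ 0.5213 -0.1422  0.1456] tilt [ 5.e-04  5.e-04 -1.e+00] jaw -0.2475 w 0.0808 F [-0.3 -0.4 -0.3] j6 [-0.31  0.23  2.09  0.    0.82 -0.06]
travel [ 0.    -0.008  0.018] yaw 0.0019180973668747922
time: 8.57
tool_pos: [0.5212, -0.1422, 0.1456]
tool_rot: [0.0, 0.789, 0.614, 0.0]
wrist_force: [-0.4, -0.2, 0.5]
gripper_width: 0.0472
time: 8.98
tool_pos: [0.5212, -0.1422, 0.1455]
tool_rot: [-0.0, 0.789, 0.614, 0.0]
wrist_force: [-0.8, 0.1, -0.8]
gripper_width: 0.0213
time: 9.4
tool_pos: [0.5212, -0.1422, 0.1455]
tool_rot: [-0.0, 0.789, 0.614, 0.0]
wrist_force: [-0.1, -0.1, 0.4]
gripper_width: 0.0214
t 9.4 pos [ 0.5212 -0.1422  0.1455] tilt [ 5.e-04  2.e-04 -1.e+00] jaw -0.2475 w 0.0214 F [-0.1 -0.1  0.4] j6 [-0.31  0.23  2.09  0.    0.82 -0.06]
travel [-0.    -0.008  0.017] yaw 0.0019001182509917375
```

View pics/w8.png

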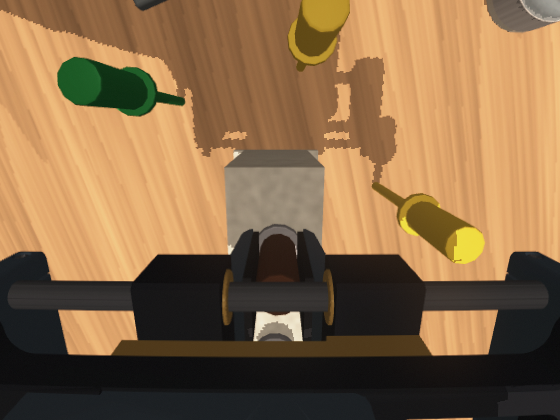

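```bash
python3 -m crank '{"travel":[[0,0,-0.05],[0,0,-0.12],[0,0,-0.2],[0,0,-0.28],[0,0,-0.36]],"yaw":[0,0,0,0,0],"claw":[0,0,0,0,0]}';python3 -m crank '{"travel":[[0,0,-0.1],[0,0,-0.2],[0,0,-0.3],[0,0,-0.4],[0,0,-0.5]],"yaw":[0,0,0,0,0],"claw":[0,0,0,0,0]}';python3 -m crank '{"travel":[[0,0,0],[0,0,0],[0,0,0],[0,0,0],[0,0,0]],"yaw":[0,0,0,0,0],"claw":[0,0,0,0,0]}';python3 - <<'E'
from to import *
to([.4937,.1177,.33])
s=ctrl.read_state();np.save("s9.npy",s,allow_pickle=True)
cv2.imwrite("pics/w9.png",ctrl.camera("wrist")[:,:,::-1])
cv2.imwrite("pics/s9.png",ctrl.camera("side")[:,:,::-1])
cv2.imwrite("pics/t9.png",ctrl.camera("top")[:,:,::-1])
tip=s["tool_pos"]-[0,0,.1205]
print([proj(n,[tip,tip+[0,0,.1]],s) for n in("wrist","side","top")])
E
```

```text
time: 9.87
tool_pos: [0.5211, -0.1422, 0.2189]
tool_rot: [-0.0, 0.789, 0.614, 0.0]
wrist_force: [0.6, -0.0, -1.8]
gripper_width: 0.0216
time: 10.28
tool_pos: [0.5208, -0.1421, 0.3207]
tool_rot: [0.0, 0.789, 0.614, 0.0]
wrist_force: [0.2, 0.3, -1.4]
gripper_width: 0.0212
time: 10.7
tool_pos: [0.5202, -0.142, 0.3194]
tool_rot: [-0.001, 0.789, 0.614, -0.0]
wrist_force: [-0.1, -0.6, -1.3]
gripper_width: 0.0213
t 10.7 pos [ 0.5202 -0.142   0.3194] tilt [ 6.0e-04 -1.3e-03 -1.0e+00] jaw -0.2475 w 0.0213 F [-0.1 -0.6 -1.3] j6 [-0.31  0.01  1.98  0.    1.16 -0.06]
travel [ 1.226 -0.447 -0.052] yaw 
[array([[277.54262419, 204.57746973],
       [277.24616032, 244.21593726]]), array([[314.38709326, 209.92423569],
       [315.1421967 , 160.99500902]]), array([[353.41110192, 255.14647742],
       [363.27818921, 245.90887894]])]
```

View pics/w9.png

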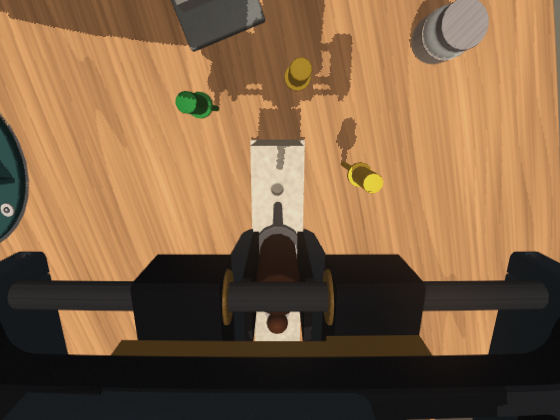

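View pics/s9.png

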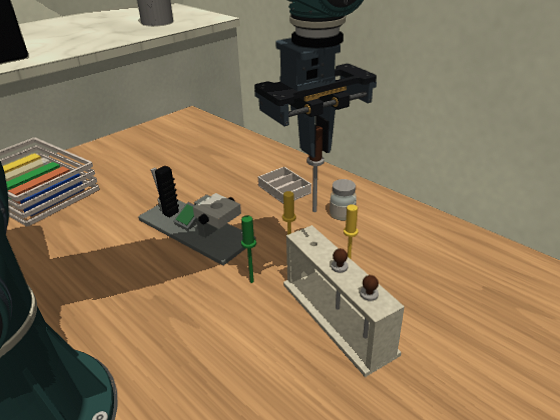

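View pics/t9.png

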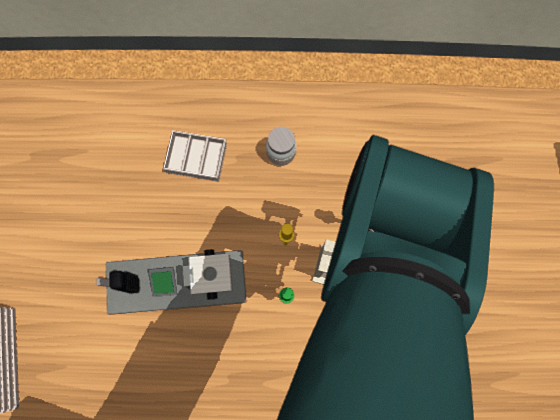

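Run:
```python
from to import *
crop("pics/w9.png",245,180,310,300,5,"pics/w9c.png")
crop("pics/s9.png",285,110,345,220,5,"pics/s9c.png")
```

```text
(no output)
```

View pics/w9c.png

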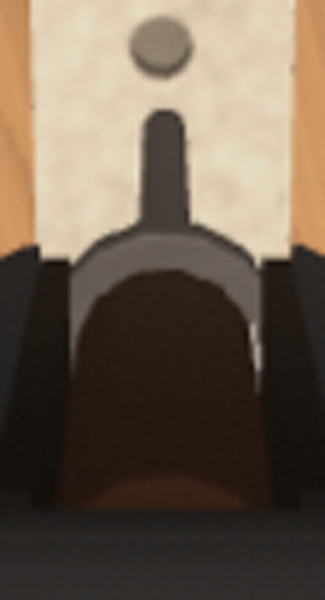

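View pics/s9c.png

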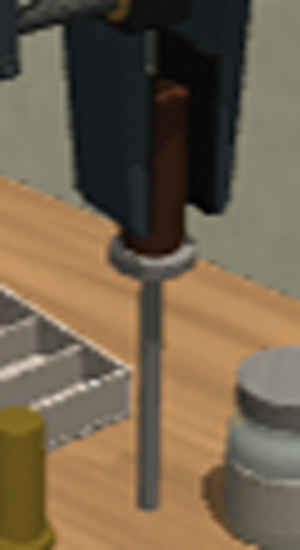

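The mandrel is held upright. In the wrist view its tip is at (277.8, 205) and in the side view at (314.6, 210.5), each within 1 px of the prediction. Carrying it to the bore, with the tip at about 0.2 m.

```bash
python3 -m crank '{"travel":[[0.06,-0.02,0],[0.18,-0.065,0],[0.32,-0.115,0],[0.46,-0.167,0],[0.6,-0.22,0]],"yaw":[0,0,0,0,0],"claw":[0,0,0,0,0]}';python3 - <<'E'
from to import *
to([.4937,.1177,.32])
E
```

```text
time: 11.27
tool_pos: [0.5067, -0.0132, 0.3199]
tool_rot: [-0.0, 0.789, 0.614, 0.0]
wrist_force: [1.2, -0.0, -0.8]
gripper_width: 0.0215
t 11.27 pos [ 0.5067 -0.0132  0.3199] tilt [ 6.e-04 -7.e-04 -1.e+00] jaw -0.2481 w 0.0215 F [ 1.2 -0.  -0.8] j6 [-0.07 -0.06  2.04  0.    1.16  0.18]
travel [ 0.618 -0.224 -0.   ] yaw
```

```bash
python3 -m crank '{"travel":[[0.14,-0.05,0],[0.3,-0.11,0],[0.45,-0.163,0],[0.56,-0.203,0],[0.618,-0.224,0]],"yaw":[0,0,0,0,0],"claw":[0,0,0,0,0]}';python3 -m crank '{"travel":[[0,0,0.1],[0,0,0.15],[0,0,0.2],[0,0,0.25],[0,0,0.25]],"yaw":[0,0,0,0,0],"claw":[0,0,0,0,0]}';python3 -m crank '{"travel":[[0,0,0],[0,0,0],[0,0,0],[0,0,0],[0,0,0]],"yaw":[0,0,0,0,0],"claw":[0,0,0,0,0]}';python3 - <<'E'
from to import *
to([.4937,.1177,.2705])
s=ctrl.read_state();np.save("s10.npy",s,allow_pickle=True)
for n in("wrist","side","top"): cv2.imwrite(f"pics/{n}10.png",ctrl.camera(n)[:,:,::-1])
tip=s["tool_pos"]-[0,0,.1205];b=np.array([.4937,.1177,.106])
for n in("wrist","side","top"): print(n,proj(n,[tip,tip+[0,0,.1],b],s).round(1).tolist())
crop("pics/wrist10.png",215,130,345,260,5,"pics/w10c.png")
crop("pics/side10.png",130,100,270,240,5,"pics/s10c.png")
E
```

```text
time: 11.68
tool_pos: [0.4928, 0.1204, 0.3199]
tool_rot: [-0.001, 0.789, 0.615, 0.0]
wrist_force: [-0.3, 0.2, -1.0]
gripper_width: 0.0215
time: 12.1
tool_pos: [0.4919, 0.1197, 0.2678]
tool_rot: [-0.001, 0.789, 0.615, -0.001]
wrist_force: [-0.5, 0.5, -1.7]
gripper_width: 0.0218
time: 12.52
tool_pos: [0.4921, 0.1196, 0.2682]
tool_rot: [-0.001, 0.789, 0.614, -0.001]
wrist_force: [0.5, -0.8, -1.9]
gripper_width: 0.0217
t 12.52 pos [0.4921 0.1196 0.2682] tilt [-1.0e-04 -2.9e-03 -1.0e+00] jaw -0.2473 w 0.0217 F [ 0.5 -0.8 -1.9] j6 [0.19 0.   2.08 0.   1.06 0.44]
travel [-0.007  0.01  -0.011] yaw 
wrist [[277.8, 204.5], [277.3, 244.2], [279.8, 195.9]]
side [[213.4, 188.3], [208.3, 146.3], [216.5, 204.5]]
top [[205.3, 272.0], [196.9, 265.3], [209.3, 273.6]]
```

View pics/w10c.png

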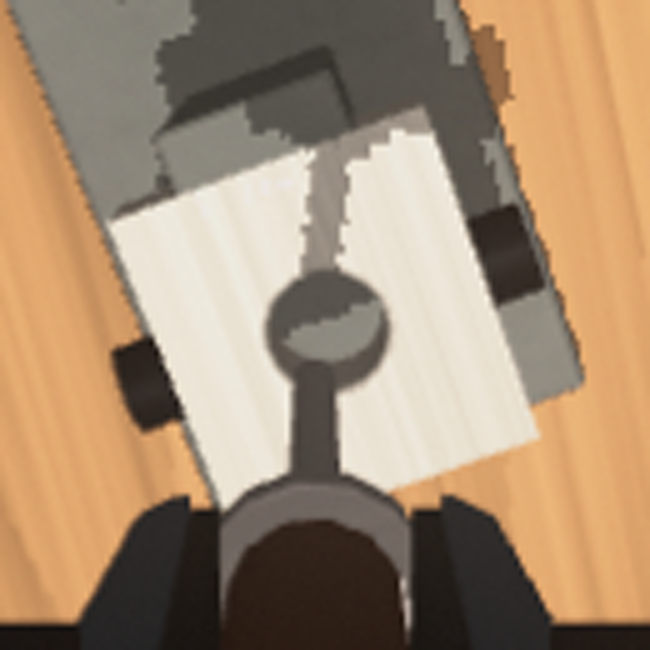

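View pics/s10c.png

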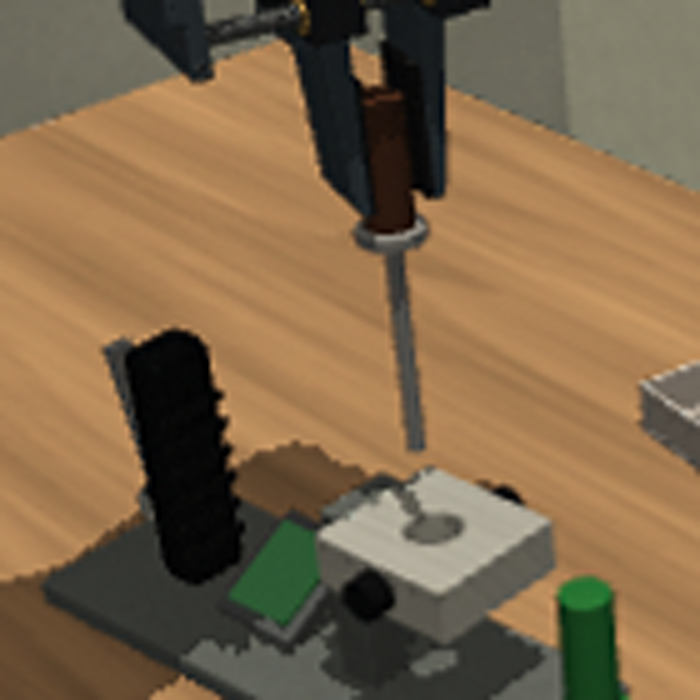

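View pics/top10.png

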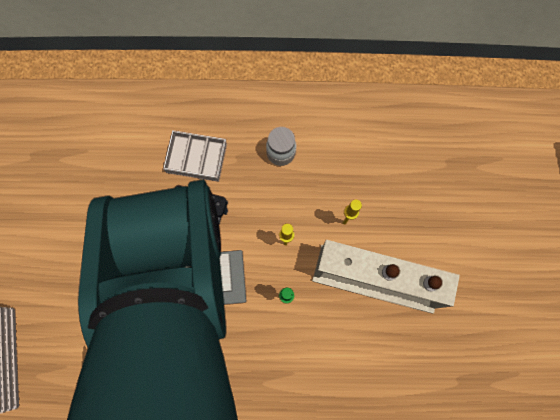

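Run:
```python
from to import *
s=np.load("s10.npy",allow_pickle=True).item()
b=onz("wrist",(280.6,196.2),.106,s);t=onz("wrist",(278,205.2),.1477,s);print("wrist b",b,"tip",t,"b-t",b-t)
b2=onz("side",(216.8,205.2),.106);t2=onz("side",(213.4,189.1),.1477);print("side b",b2,"tip",t2,"b-t",b2-t2)
to([.4937,.1177,.2405])
```

```text
wrist b [0.49448451 0.1172184  0.106     ] tip [0.49215894 0.11891522 0.1477    ] b-t [ 0.00232557 -0.00169683 -0.0417    ]
side b [0.49242954 0.11501975 0.106     ] tip [0.49005085 0.11701164 0.1477    ] b-t [ 0.0023787  -0.00199189 -0.0417    ]
t 12.67 pos [0.4919 0.1197 0.268 ] tilt [-2.0e-04 -3.2e-03 -1.0e+00] jaw -0.2472 w 0.0211 F [ 0.5 -0.7 -0.2] j6 [0.19 0.   2.08 0.   1.06 0.44]
travel [-0.008  0.011  0.138] yaw
```

Both cameras agree that the bore is (+2.35, −1.8) mm from the tip. Correct for that and recheck just above the mouth.

```bash
python3 - <<'E'
from to import *
to([.4943,.1178,.242])
E
python3 -m crank '{"travel":[[-0.004,0.007,0.03],[-0.008,0.014,0.06],[-0.008,0.014,0.09],[-0.008,0.014,0.12],[-0.008,0.014,0.13]],"yaw":[0,0,0,0,0],"claw":[0,0,0,0,0]}';python3 -m crank '{"travel":[[0,0,0],[0,0,0],[0,0,0],[0,0,0],[0,0,0]],"yaw":[0,0,0,0,0],"claw":[0,0,0,0,0]}';python3 - <<'E'
from to import *
to([.4943,.1178,.242])
E
```

```text
t 12.67 pos [0.4919 0.1197 0.268 ] tilt [-2.0e-04 -3.2e-03 -1.0e+00] jaw -0.2472 w 0.0211 F [ 0.5 -0.7 -0.2] j6 [0.19 0.   2.08 0.   1.06 0.44]
travel [-0.006  0.014  0.13 ] yaw 
time: 13.08
tool_pos: [0.4936, 0.1174, 0.2405]
tool_rot: [-0.002, 0.789, 0.615, -0.002]
wrist_force: [0.2, 0.0, -1.8]
gripper_width: 0.0217
time: 13.5
tool_pos: [0.4938, 0.1174, 0.2408]
tool_rot: [-0.002, 0.789, 0.615, -0.002]
wrist_force: [-0.1, -0.4, -1.9]
gripper_width: 0.0217
t 13.5 pos [0.4938 0.1174 0.2408] tilt [-7.0e-04 -4.4e-03 -1.0e+00] jaw -0.2472 w 0.0217 F [-0.1 -0.4 -1.9] j6 [0.19 0.04 2.1  0.   1.01 0.43]
travel [ 0.003  0.002 -0.006] yaw
```

Run:
```python
from to import *
s=ctrl.read_state();np.save("s11.npy",s,allow_pickle=True)
for n in("wrist","side"): cv2.imwrite(f"pics/{n}11.png",ctrl.camera(n)[:,:,::-1])
crop("pics/wrist11.png",225,140,335,240,6,"pics/w11c.png")
crop("pics/side11.png",170,140,250,230,7,"pics/s11c.png")
tip=s["tool_pos"]-[0,0,.1205];b=np.array([.4943,.1178,.106])
for n in("wrist","side"): print(n,proj(n,[tip,b],s).round(1).tolist())
```

```text
wrist [[277.9, 204.4], [278.4, 200.2]]
side [[215.9, 199.1], [216.7, 204.4]]
```

View pics/w11c.png

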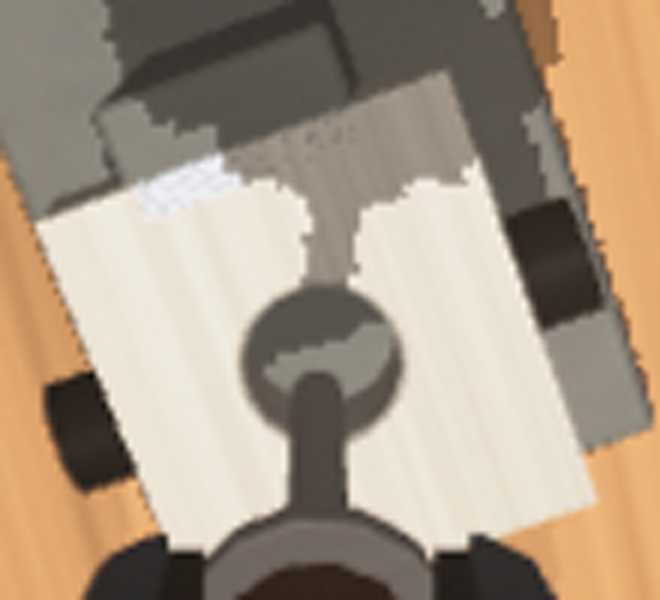

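View pics/s11c.png

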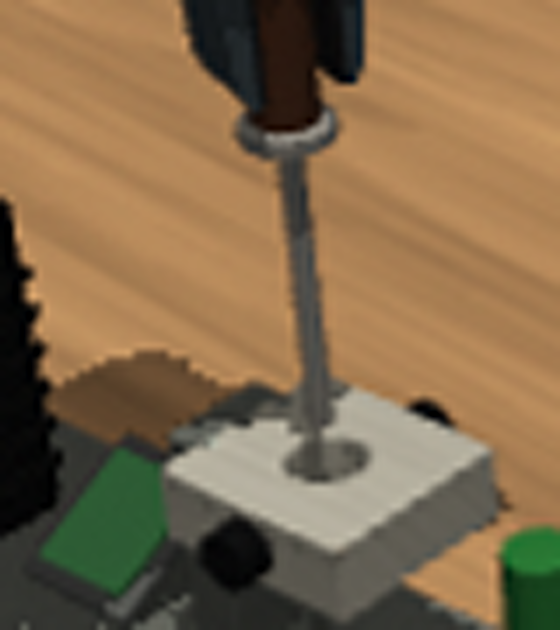

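Run:
```python
from to import *
crop("pics/side11.png",200,185,235,220,16,"pics/s11d.png")
s=np.load("s11.npy",allow_pickle=True).item()
b=onz("wrist",(278.8,200.7),.106,s);print(b)
for z in (.1203,.1183):
  for r in (205.2,205.9):
    t=onz("wrist",(277.7,r),z,s);print(z,r,"tip",t,"b-t",b-t)
```

```text
[0.49451855 0.11722205 0.106     ]
0.1203 205.2 tip [0.49334866 0.11670992 0.1203    ] b-t [ 0.00116989  0.00051212 -0.0143    ]
0.1203 205.9 tip [0.49318366 0.11605338 0.1203    ] b-t [ 0.00133489  0.00116866 -0.0143    ]
0.1183 205.2 tip [0.4932115  0.11620142 0.1183    ] b-t [ 0.00130705  0.00102063 -0.0123    ]
0.1183 205.9 tip [0.49304536 0.11554035 0.1183    ] b-t [ 0.00147319  0.0016817  -0.0123    ]
```

View pics/s11d.png

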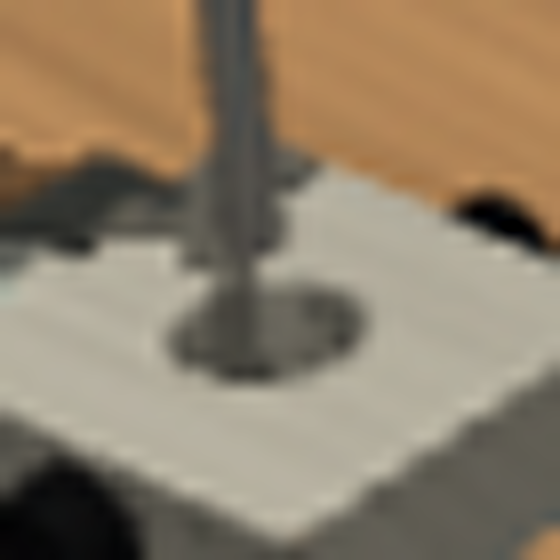

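Run:
```python
from to import *
b=onz("side",(216.7,205.75),.106)
for c,r in((215.4,200),(215.4,200.6),(215.6,199.5)): print(b-onz("side",(c,r),.1203))
to([.4938+.001,.1174+.0007,.1706])
```

```text
[ 0.00027528 -0.00186425 -0.0143    ]
[ 1.76829238e-03 -9.47162381e-06 -1.43000000e-02]
[-0.00126619 -0.0030945  -0.0143    ]
t 13.6 pos [0.4937 0.1174 0.2407] tilt [-8.0e-04 -4.5e-03 -1.0e+00] jaw -0.2472 w 0.0216 F [-0.1  0.1 -2. ] j6 [0.19 0.04 2.1  0.   1.01 0.43]
travel [0.005 0.006 0.351] yaw
```

```bash
python3 -m crank '{"travel":[[0.002,0.005,0.02],[0.002,0.005,0.06],[0.002,0.006,0.1],[0.002,0.006,0.14],[0.002,0.006,0.16]],"yaw":[0,0,0,0,0],"claw":[0,0,0,0,0]}';python3 -m crank '{"travel":[[0,0,0],[0,0,0],[0,0,0],[0,0,0],[0,0,0]],"yaw":[0,0,0,0,0],"claw":[0,0,0,0,0]}';python3 - <<'E'
from to import *
to([.4948,.1176,.1706])
s=ctrl.read_state();np.save("s12.npy",s,allow_pickle=True)
for n in("wrist","side"): cv2.imwrite(f"pics/{n}12.png",ctrl.camera(n)[:,:,::-1])
crop("pics/wrist12.png",225,140,335,240,6,"pics/w12c.png")
crop("pics/side12.png",190,150,245,220,9,"pics/s12c.png")
E
```

```text
time: 14.02
tool_pos: [0.4941, 0.1173, 0.207]
tool_rot: [-0.002, 0.789, 0.615, -0.002]
wrist_force: [-0.4, -0.1, -2.3]
gripper_width: 0.0217
time: 14.43
tool_pos: [0.4943, 0.1174, 0.2074]
tool_rot: [-0.002, 0.789, 0.615, -0.002]
wrist_force: [-0.2, 0.3, -2.4]
gripper_width: 0.0215
t 14.43 pos [0.4943 0.1174 0.2074] tilt [-0.0013 -0.0056 -1.    ] jaw -0.2472 w 0.0215 F [-0.2  0.3 -2.4] j6 [0.19 0.08 2.12 0.   0.94 0.43]
travel [0.002 0.003 0.184] yaw
```

View pics/w12c.png

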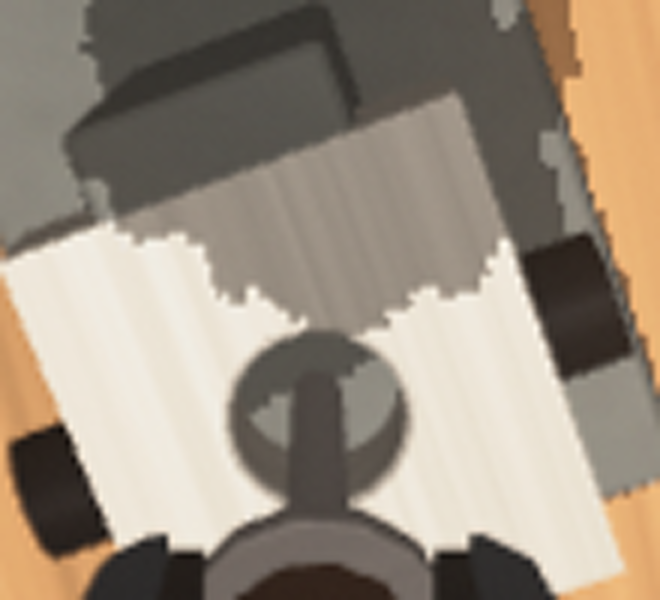

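View pics/s12c.png

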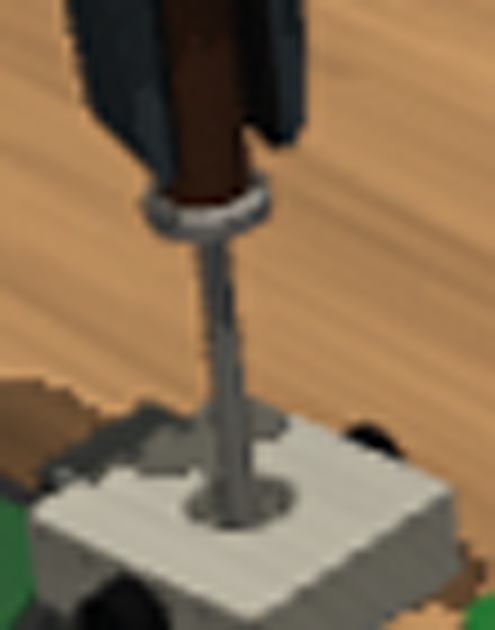

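Run:
```python
from to import *
s=np.load("s12.npy",allow_pickle=True).item()
b=onz("wrist",(278.3,209.5),.106,s);print(b)
for z in(.0869,.085):
  for r in (205.2,206): print(z,r,(b-onz("wrist",(278,r),z,s))[:2]*1000)
b=onz("side",(243/9+190,503/9+150),.106);print("side b",b)
# rod axis in side: line through image points -> plane; vertical rod: find xy perpendicular offset
o,d1=ray("side",(234/9+190,500/9+150)); _,d2=ray("side",(214/9+190,250/9+150))
n=np.cross(d1,[0,0,1]);n/=np.linalg.norm(n);print("perp dir",n,"offset mm",n@(b-o)*1000)
T=s["tool_pos"];print("tool axis pred cols at z", proj("side",[[T[0],T[1],.106],[T[0],T[1],.187]]))
for n_ in("pics/side12.png",):
  crop(n_,200,190,235,215,18,"pics/s12d.png")
```

```text
[0.49466297 0.1176392  0.106     ]
0.0869 205.2 [0.62296921 1.02320138]
0.0869 206 [0.81140371 1.77367675]
0.085 205.2 [0.75397399 1.50732758]
0.085 206 [0.94364193 2.26271531]
side b [0.49101966 0.11259044 0.106     ]
perp dir [ 0.81763145 -0.57574196  0.        ] offset mm 2.045564089055596
tool axis pred cols at z [[216.79179522 204.43248141]
 [212.95926961 172.32565959]]
```

View pics/s12d.png

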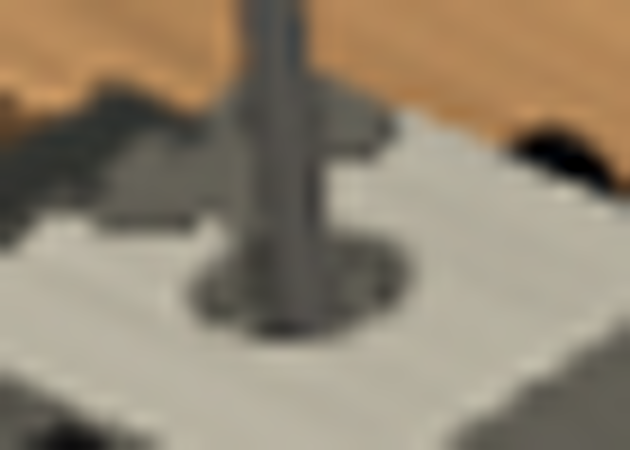

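The rod runs through the middle of the bore with clearance all round: bore centre (278.3, 209.5) and rod column 278 in the wrist view, and the rod about 0.5 px left of centre in the side view. Final descent with a 0.7 mm correction.

```bash
python3 -m crank '{"travel":[[0.003,0.003,0.04],[0.003,0.003,0.08],[0.003,0.003,0.12],[0.003,0.003,0.16],[0.003,0.003,0.184]],"yaw":[0,0,0,0,0],"claw":[0,0,0,0,0]}';python3 -m crank '{"travel":[[0,0,0],[0,0,0],[0,0,0],[0,0,0],[0,0,0]],"yaw":[0,0,0,0,0],"claw":[0,0,0,0,0]}';python3 - <<'E'
from to import *
to([.4950,.1179,.1705])
s=ctrl.read_state();np.save("s13.npy",s,allow_pickle=True)
for n in("wrist","side"): cv2.imwrite(f"pics/{n}13.png",ctrl.camera(n)[:,:,::-1])
crop("pics/wrist13.png",205,150,355,260,5,"pics/w13c.png")
crop("pics/side13.png",180,140,260,240,6,"pics/s13c.png")
T=s["tool_pos"]
print(proj("side",[T-[0,0,.1205],T-[0,0,.0205]]))
E
```

```text
time: 14.95
tool_pos: [0.4941, 0.1177, 0.1689]
tool_rot: [-0.002, 0.789, 0.615, -0.003]
wrist_force: [-1.1, 0.1, -0.9]
gripper_width: 0.0214
time: 15.37
tool_pos: [0.4944, 0.1177, 0.1693]
tool_rot: [-0.002, 0.789, 0.614, -0.003]
wrist_force: [-0.6, 0.4, -1.0]
gripper_width: 0.0212
t 15.37 pos [0.4944 0.1177 0.1693] tilt [-0.0018 -0.0065 -1.    ] jaw -0.2473 w 0.0212 F [-0.6  0.4 -1. ] j6 [0.19 0.14 2.14 0.   0.87 0.43]
travel [ 0.002  0.003 -0.006] yaw 
[[219.23030649 225.44177349]
 [214.74652178 187.74395929]]
```

View pics/w13c.png

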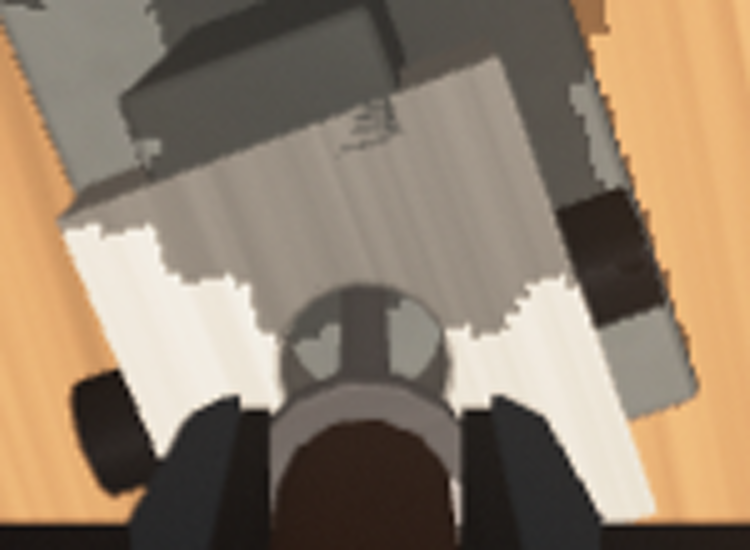

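View pics/s13c.png

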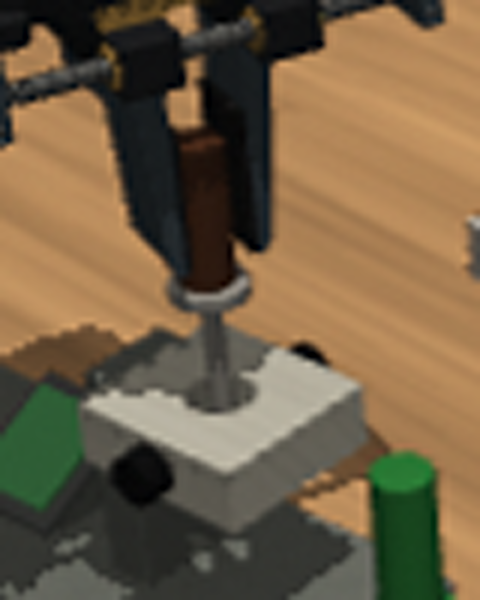

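```bash
python3 -m crank '{"travel":[[0.003,0.003,-0.004],[0.003,0.003,-0.006],[0.003,0.003,-0.006],[0.003,0.003,-0.006],[0.003,0.003,-0.006]],"yaw":[0,0,0,0,0],"claw":[0,0,0,0,0]}';python3 -m crank '{"travel":[[0,0,0],[0,0,0],[0,0,0],[0,0,0],[0,0,0]],"yaw":[0,0,0,0,0],"claw":[0,0,0,0,0]}';python3 - <<'E'
from to import *
to([.4950,.1179,.1705])
for n in("wrist","side"): cv2.imwrite(f"pics/{n}14.png",ctrl.camera(n)[:,:,::-1])
crop("pics/wrist14.png",245,190,305,240,10,"pics/w14c.png")
crop("pics/side14.png",195,180,245,220,12,"pics/s14c.png")
to([.4950,.1179,.1705]);print(ctrl.read_state()["joint_velocities"])
E
```

```text
time: 15.88
tool_pos: [0.495, 0.1181, 0.1704]
tool_rot: [-0.002, 0.789, 0.615, -0.003]
wrist_force: [0.0, -0.6, -1.2]
gripper_width: 0.0214
time: 16.3
tool_pos: [0.4951, 0.1181, 0.1704]
tool_rot: [-0.002, 0.789, 0.615, -0.003]
wrist_force: [0.1, -0.8, -1.1]
gripper_width: 0.0213
t 16.3 pos [0.4951 0.1181 0.1704] tilt [-0.0018 -0.0066 -1.    ] jaw -0.2472 w 0.0213 F [ 0.1 -0.8 -1.1] j6 [0.19 0.14 2.14 0.   0.87 0.43]
travel [-0.001  0.    -0.   ] yaw 
t 16.4 pos [0.495  0.1181 0.1704] tilt [-0.0018 -0.0066 -1.    ] jaw -0.2472 w 0.0218 F [-0.2  0.  -1.7] j6 [0.19 0.14 2.14 0.   0.87 0.43]
travel [-0.001  0.    -0.   ] yaw 
[ 0.00082575 -0.00024281 -0.00114189 -0.00028087  0.00017675  0.00015043]
```

View pics/w14c.png

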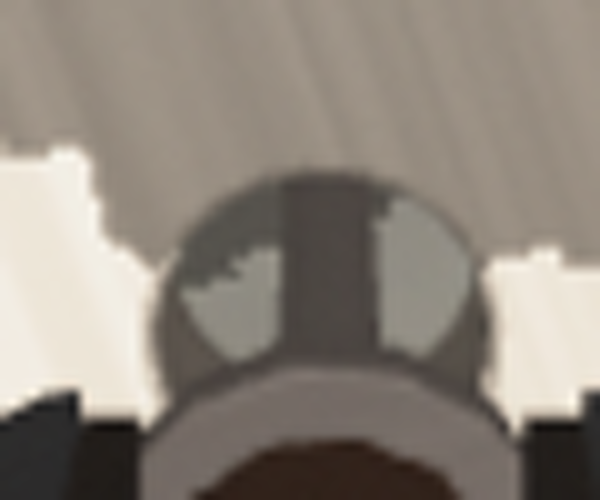

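View pics/s14c.png

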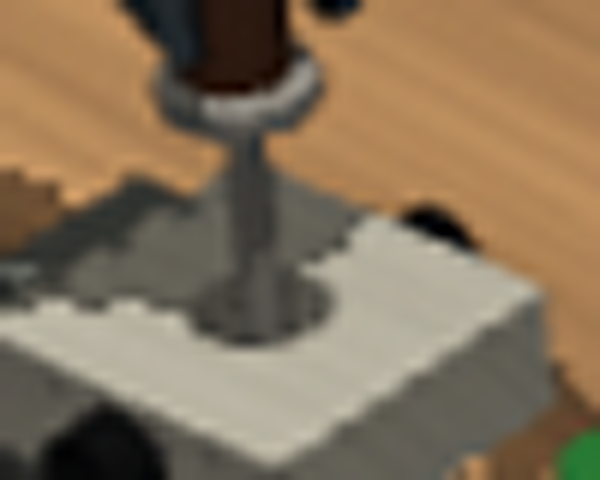

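View pics/side14.png

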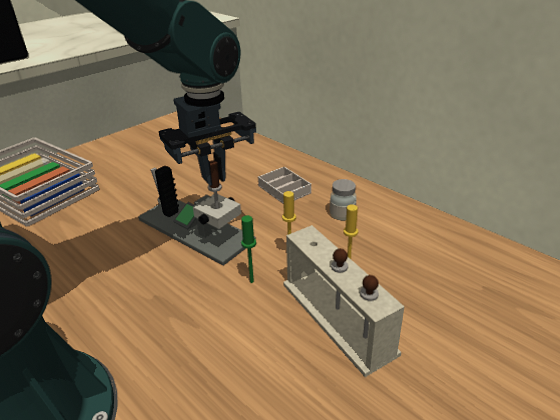

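The rod is centred to within about 1 mm: bore column 323 and rod 330 in the 10x wrist crop, bore 261 and rod 258 in the 12x side crop. The arm is still and nothing else has moved.

```bash
python3 -c "
from bench import ctrl
print(ctrl.sign_off())"
```

```text
the job is handed in; nothing more can be done
None
```

I zeroed the gauge, then took the straight-handled mandrel and lowered it through the middle of the ring. I handed the job in at about 16.4 s with the mandrel still held there; no verdict was reported.

- **Zeroing:** I squeezed the trigger home while the ring was empty. The gripper read 36.3 mm, against the expected 37 mm, and the trigger looked upright. After release it was seen sprung back.
- **Final position:** The wrist and side pictures put the rod within about 1 mm of the bore's centre. The mandrel leans roughly 0.4°, and joint speeds were about zero.
- **Depth:** The tip is at about z = 50 mm, or 30 mm below the head. This comes from the tool height, because the tip is hidden under the head. The collar in the side view showed no slip.
- **Contact:** Wrist forces stayed near 1–2 N while carrying and lowering, mostly the mandrel's weight, and the pictures show no touch on the gauge.
- **Other objects:** In the last side view, the ball-handled mandrels, jar, tray and the green and yellow look-alikes appear unmoved.

**Disagreement:** The fixed cameras put the gauge about 2.5 mm off from the wrist camera and the squeeze contact. I used the wrist and contact values for the approach. In the last centring check, the side and wrist views differed by about 1 mm, so I split the difference.

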